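# Set the tin counter to four

## Task

We pack these tins in fours: roll the red thumbwheel of the tin counter with a fingertip until the number 4 (on the yellow flat) is squarely on top, in line with the orange pointer marks, then let go. Leave the wheel of the blue counter as it is set and the standing tin where it is.

Things in the scene. Friction and masses are not known exactly. Their poses are not given: they have to be found in the camera images.
- counter: Counter with the red wheel: grey box fixed on the bench, 160 (x) x 130 (y) x 50 mm high, red stripe, yaw within 0.35. Origin: centre of its underside. Axle along y, 56 mm above the origin. Wheel 36 mm wide; six flats 34 mm from the axle (corners 38) numbered 1-6, 4 on yellow; between them radial red ribs 6 mm thick, out to 56 mm. Cheeks 22-27 mm each side, 86 mm high, orange pointers over the axle.
- count_wheel (a joint): Red wheel's angle q, rad: 0 = number 1 on top, +pi/3 per number, so 4 on top at 3.1416; starts at 0.1 to 2.2. Grows as its top rolls to the counter's +x (away from the robot). Ribs stand at q + 30 deg + multiples of 60 deg from straight up towards +x: push one with a fingertip lowered to 41 mm above the axle. Stops at 0 and 5.236. No clicks; friction (0.05 N m, 1 N at a rib) holds it where left.
- spare_mark (a point): Middle of the flat numbered 1 (34 mm from the axle, may be underneath) on the wheel of the other counter: same make and size but blue ribs and stripe, on the other side of the robot's centre line; which counter is left and which right varies. It moves with its wheel, which must stay as set.
- tin: Brass-coloured food tin with a cardboard cross in its mouth, 75 mm across, 100 mm high, about 0.18 kg, standing loose between the two counters. Origin: centre of its underside, z up.
There are look-alikes about, which are no part of the job. Of the things that look like the tin, the middle-sized one is meant.

How it is judged:
By the outcome, as a careful person would: the job done as asked, in the order asked, and still so for the second after the job is handed in, with the robot touching nothing.
It also fails if it takes over 45 s, if anything falls off the work surface, if the arm or the gripper's body presses on something with over 40 N, if the wrist force passes 120 N, or if a joint passes its speed limit or range.

## Robot

A 6-joint arm with a two-finger parallel gripper is mounted at the origin on the work surface. World frame = base frame: x ahead of the robot, y to its left, z up, the work surface at z = 0. Lengths are in m, angles in rad, forces in N, time in s.
With the tool pointing down it reaches from about 0.375 to 0.975 m from the base axis. Payload 3.8 kg.
Tool frame: the origin (TCP) lies midway between the tips of the shut fingers; the grasp point (between the pads) lies 19 mm behind it; z points along the fingers, y is the line along which they close (so a half turn about z gives the same grasp; the last joint's range is limited). The gripper opens to 85 mm and grips with 20 to 120 N. Pads are 22 mm wide; open, the fingers measure 114 mm over their backs; the gripper's body (76 mm by 85 mm) begins 54 mm behind the grasp point. The pads swing forward as they close: fully open they stand 13 mm farther back than shut.
Start: joints at [-1.292, 0.264, 1.604, -0, 1.274, -0.037], TCP at [0.21, -0.642, 0.231] pointing down, gripper open.
Joint ranges: [-2.63, 2.63], [-0.94, 2.18], [0.31, 2.57], [-1.31, 4.45], [0, 2.66], [-2.55, 2.55]. Speed limits (rad/s): [2.57, 2.57, 3.14, 3.14, 3.14, 3.14].

## Interface

Orientations are given as a rotation vector (axis times angle).
In Python, from workcell import bot, imaging gives the robot as it stands.
- The arm moves only by the tool step_arm, never from a script. Its argument "series" is a list of rows, each an object of numbers: "grip": the closure, from -1 (fully open) to 1 (shut); "x", "y", "z": the shift along the tool's x, y, z normalised to -1 to 1, where 1 is 500 mm; "ax", "ay", "az": the turn, a rotation vector about the tool's x, y, z normalised to -1 to 1, where 1 is 30 degrees. A call has 1 to 12 rows; each row is the pose to reach, as a shift and turn from the pose commanded when the call began, along the tool's axes at that moment; what a row does not reach only later rows make up. A row lasts 1/10 s, in which the tool goes at most 50 mm and 8.59 degrees, less where a joint would pass 70% of its speed; a pose out of reach is approached as far as the arm can. A call with a number of a shift or a turn outside -1 to 1 is refused whole. A call with a gripper value outside its range is refused whole. The fingers move at their own pace and stop on an object; "force" is the grip in N (left out, the last holds). Time passes only in rows, so rows that repeat a pose let the fingers close. It gives the time, the measured TCP pose, the force, the opening and the grip force at its end, in the units of the state.
- bot.read_state(): the state, without advancing time (a new reading comes with each control period).
- imaging.read_camera(name): name is "side" or "top"; returns a dict with "img" (420x560x3 uint8, red, green, blue), "fx", "fy", "cx", "cy" (pixels), "R" (3x3) and "t" (3): a world point X has camera coordinates R X + t. Camera axes: x right, y down, z forward; pixel columns grow to the right and rows downward; lengths in m; the calibration is good to about 2 mm. A picture is of the moment at which its call begins. There is no depth.
- bot.finish_job(): hands the job in; it is judged then, once.
The state is a dict: "time": time; "q": joint angles; "joint_vel": joint speeds; "joint_torque": joint torques, N m; "tool_pos": TCP position; "tcp_rot": TCP orientation; "wrist_force": force on the tool from outside, world axes, zero at the start; "torque": the same for the moment, N m; "width": opening from 0.0 (shut) to 1.0 (fully open); "grip_force": force on a finger pad.
Only numpy, scipy, OpenCV 4.12 (cv2) and the standard library are available. Lean on these libraries where they do the work, as an engineer would, in place of code of your own. Each camera call takes 0.05 s, during which the arm holds its last target. There are 200 camera calls.

## Working session

There is one attempt and no reset: what is moved stays moved. The work goes in short steps, Python scripts to look and compute and a tool call to move; the robot and the scene stay as the last step left them, time stands still between calls to the robot, and variables do not carry over. Pictures are saved under pics/ and viewed, at most 10 in all, crops included, and the job is handed in when it is done.

Besides the shell and the picture viewer there is one more tool, called after ">>>" by a JSON object that holds its "api" and its "payload", one argument or row to a line. step_arm: Moves the arm, as the interface text tells. Scaled input: -1 to 1 covers 500 mm each way for a shift and 30 degrees each way for a turn. Its arguments: {"type":"object","properties":{"series":{"type":"array","items":{"type":"object","properties":{"grip":{"type":"number"},"x":{"type":"number","minimum":-1,"maximum":1},"y":{"type":"number","minimum":-1,"maximum":1},"z":{"type":"number","minimum":-1,"maximum":1},"ax":{"type":"number","minimum":-1,"maximum":1},"ay":{"type":"number","minimum":-1,"maximum":1},"az":{"type":"number","minimum":-1,"maximum":1}}}},"force":{"type":"number"}},"required":["series"]}

```bash
mkdir -p pics; ls
python3 - <<'E'
from workcell import bot, imaging
import cv2
s=bot.read_state();print(s['time'],s['tool_pos'],s['tcp_rot'])
for n in('top','side'):
    c=imaging.read_camera(n);cv2.imwrite(f'pics/{n}0.png',c['img'][:,:,::-1])
    print(n,c['fx'],c['fy'],c['cx'],c['cy'],c['R'],c['t'])
E
```

```text
pics
0.0 [ 0.20943058 -0.64093132  0.22995294] [-3.10035519e+00 -4.93555925e-01  3.90116467e-04]
top 523.4108453748142 523.4108453748142 272.94489886842354 211.47441194051183 [[-0.02899851 -0.99950171 -0.01246684]
 [-0.99856222  0.02952928 -0.04473829]
 [ 0.04508414  0.01115157 -0.99892095]] [0.03287548 0.55710135 1.16576312]
side 391.72924628953143 391.72924628953143 284.34935685547674 211.3050552497211 [[-0.89922678 -0.4367263   0.02571661]
 [-0.23689058  0.43665667 -0.86787891]
 [ 0.36779622 -0.78651198 -0.49610972]] [0.52385695 0.21953024 0.68636651]
```

View pics/top0.png

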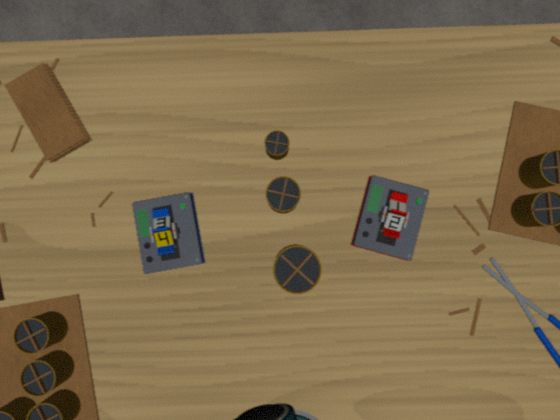

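View pics/side0.png

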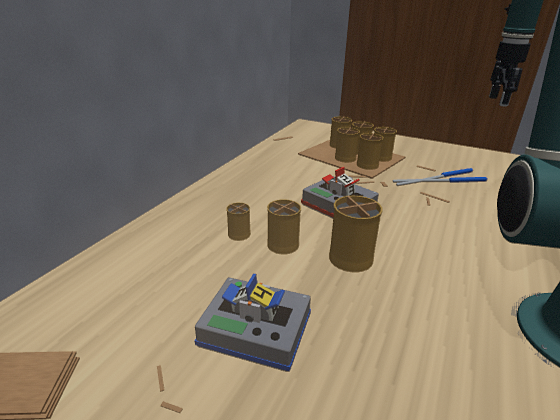

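The top view shows the red counter at about (391,217) with the 2 near the top, and the blue counter at (168,233) with its yellow 4 tilted. The middle tin is at (283,195), and the arm is clear of the counters. Next I'll enlarge the red counter and measure its box.

```bash
cat > h.py <<'E'
import numpy as np, cv2
from workcell import bot, imaging
def ray(c,u,v,z):
    d=c['R'].T@np.array([(u-c['cx'])/c['fx'],(v-c['cy'])/c['fy'],1]); o=-c['R'].T@c['t']
    return o+d*(z-o[2])/d[2]
def proj(c,X):
    p=c['R']@np.asarray(X)+c['t']; return np.array([c['fx']*p[0]/p[2]+c['cx'],c['fy']*p[1]/p[2]+c['cy']])
def crop(c,u,v,w,h,k): return cv2.resize(np.ascontiguousarray(c['img'][v:v+h,u:u+w,::-1]),None,fx=k,fy=k,interpolation=cv2.INTER_CUBIC)
E
python3 - <<'E'
from h import *
c=imaging.read_camera('top');s=imaging.read_camera('side')
cv2.imwrite('pics/crop1.png',np.hstack([crop(c,340,165,100,100,4),crop(s,292,155,100,100,4)]))
hsv=cv2.cvtColor(c['img'],cv2.COLOR_RGB2HSV)
# box: not wood/brown (hue of wood 10-25 with saturation)
m=np.zeros(hsv.shape[:2],np.uint8); sub=hsv[160:275,335:445]
wood=(sub[...,0]>8)&(sub[...,0]<28)&(sub[...,1]>60)
m[160:275,335:445]=(~wood)*255
m=cv2.morphologyEx(m,cv2.MORPH_OPEN,np.ones((5,5)))
k=max(cv2.findContours(m,0,2)[0],key=cv2.contourArea)
r=cv2.minAreaRect(k);b=cv2.boxPoints(r);print(r)
P=np.array([ray(c,*p,0.05) for p in b]);print(P.round(4),P.mean(0))
for i in range(4): e=P[(i+1)%4]-P[i];print(np.linalg.norm(e).round(4),np.arctan2(e[1],e[0]).round(3))
E
```

```text
((389.94256591796875, 217.35044860839844), (62.16730499267578, 73.451171875), 15.018359184265137)
[[ 0.4789 -0.1498  0.05  ]
 [ 0.6321 -0.1967  0.05  ]
 [ 0.593  -0.3257  0.05  ]
 [ 0.4404 -0.2782  0.05  ]] [ 0.53609088 -0.23760673  0.05      ]
0.1603 -0.297
0.1348 -1.865
0.1598 2.84
0.1341 1.279
```

View pics/crop1.png

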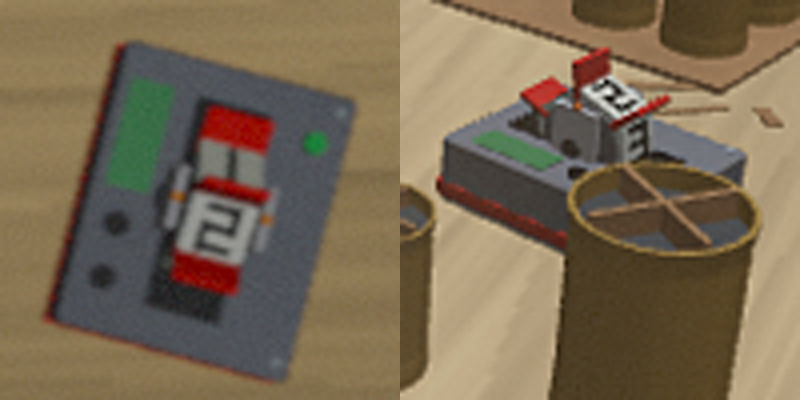

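The crop shows the 2 tilted slightly towards the robot. The ribs are near crop pixels (235,190), (205,280) and (236,130), and the orange pointers are at (178,197) and (265,218). I'll get q from the rib and flat positions.

```bash
cat >> h.py <<'E'
YAW=-0.297; C=np.array([.5355,-.2395,0]); AX=np.array([np.cos(YAW),np.sin(YAW),0]); AY=np.array([-np.sin(YAW),np.cos(YAW),0])
def L(x,y,z): return C+AX*x+AY*y+np.array([0,0,z])   # local to world
def wheel(r,th,y=0): return L(r*np.sin(th),y,.056+r*np.cos(th))
E
python3 - <<'E'
from h import *
c=imaging.read_camera('top')
f=lambda p:((proj(c,p)-[340,165])*4+1.5).round(0)
print('pointers',f(L(0,.0245,.086)),f(L(0,-.0245,.086)),'box',[f(L(a*.08,b*.065,.05)) for a in(-1,1) for b in(-1,1)])
# profile along counter x at apparent height of flats
for y in (-.014,.014):
    out=[]
    for x in np.arange(-64,66,2.):
        u,v=proj(c,L(x/1000,y,.09)); p=cv2.getRectSubPix(c['img'],(1,1),(float(u),float(v)))[0,0].astype(int); out.append((int(x),*map(int,p)))
    print([o for o in out if o[1]>o[2]+50])
for q in np.radians([35,40,45,50,55]):
    print(np.degrees(q).round(),'ribtips',[f(wheel(.056,q+np.radians(a))) for a in(-90,-30,30)],'flat2',f(wheel(.034,q-np.pi/3)))
E
```

```text
pointers [174. 197.] [264. 221.] box [array([283., 386.]), array([ 51., 322.]), array([358., 101.]), array([127.,  39.])]
[(-42, 109, 41, 41), (-40, 137, 18, 10), (-38, 134, 13, 3), (-36, 124, 2, 0), (-34, 121, 0, 0), (-32, 120, 6, 3), (-30, 120, 16, 11), (-28, 122, 46, 43), (8, 87, 36, 34), (10, 104, 4, 3), (12, 140, 12, 1), (14, 144, 45, 37), (34, 127, 72, 71), (36, 130, 52, 49), (38, 133, 43, 41), (40, 136, 41, 35), (42, 138, 43, 42), (44, 139, 41, 38), (46, 143, 38, 33), (48, 142, 33, 32), (50, 128, 38, 39)]
[(-42, 92, 24, 23), (-40, 120, 13, 10), (-38, 127, 18, 10), (-36, 122, 14, 8), (-34, 116, 4, 6), (-32, 119, 14, 9), (-30, 116, 6, 3), (-28, 119, 39, 33), (34, 144, 74, 66), (36, 152, 34, 25), (38, 152, 11, 1), (40, 154, 10, 7), (42, 155, 16, 12), (44, 154, 14, 2), (46, 156, 20, 10), (48, 154, 12, 5), (50, 140, 7, 5), (52, 95, 28, 28)]
35.0 ribtips [array([198., 293.]), array([233., 198.]), array([241., 117.])] flat2 [213. 235.]
40.0 ribtips [array([201., 288.]), array([235., 189.]), array([240., 115.])] flat2 [214. 230.]
45.0 ribtips [array([204., 282.]), array([237., 180.]), array([239., 113.])] flat2 [216. 225.]
50.0 ribtips [array([207., 275.]), array([238., 172.]), array([237., 111.])] flat2 [218. 220.]
55.0 ribtips [array([210., 268.]), array([240., 164.]), array([236., 111.])] flat2 [219. 214.]
```

>>> {"api": "step_arm", "payload": {
  "series": [
    {"grip": 1, "x": 0.85, "y": -0.575, "z": 0.1, "az": 1},
    {"grip": 1, "x": 0.85, "y": -0.575, "z": 0.1, "az": 1},
    {"grip": 1, "x": 0.85, "y": -0.575, "z": 0.1, "az": 1},
    {"grip": 1, "x": 0.85, "y": -0.575, "z": 0.1, "az": 1},
    {"grip": 1, "x": 0.85, "y": -0.575, "z": 0.1, "az": 1},
    {"grip": 1, "x": 0.85, "y": -0.575, "z": 0.1, "az": 1},
    {"grip": 1, "x": 0.85, "y": -0.575, "z": 0.1, "az": 1},
    {"grip": 1, "x": 0.85, "y": -0.575, "z": 0.1, "az": 1},
    {"grip": 1, "x": 0.85, "y": -0.575, "z": 0.1, "az": 1},
    {"grip": 1, "x": 0.85, "y": -0.575, "z": 0.1, "az": 1},
    {"grip": 1, "x": 0.85, "y": -0.575, "z": 0.1, "az": 1},
    {"grip": 1, "x": 0.85, "y": -0.575, "z": 0.1, "az": 1}
  ]
}}

```text
validation failed for argument at $.se...
```

```bash
cat >> h.py <<'E'
def where():
    s=bot.read_state(); p=s['tool_pos']; R=cv2.Rodrigues(np.array(s['tcp_rot']))[0]
    d=p-C; print('t',s['time'],'local mm',(1000*np.array([d@AX,d@AY,p[2]])).round(1),'tool yaw-counter yaw deg',np.degrees(np.arctan2(R[1,0],R[0,0])-YAW).round(2),'z',R[:,2].round(3),'F',np.round(s['wrist_force'],1),s['width']); return R
E
python3 -c "
from h import *
R=where();s=bot.read_state()
d=L(-.012,0,.125)-s['tool_pos'];print((R.T@d/.5).round(4))"
```

```text
t 0.25 local mm [-194.1 -479.6  230.6] tool yaw-counter yaw deg 35.11 z [-0.     0.001 -1.   ] F [ 0.3 -0.   0.1] 0.9959350988102416
[ 0.8496 -0.5749  0.2119]
```

The move was refused, and nothing moved. The message is cut off at the series argument, so I'll try a small version to find what it objects to.

>>> {"api": "step_arm", "payload": {
  "series": [
    {"grip": 1.0, "x": 0.85, "y": -0.575, "z": 0.1, "ax": 0.0, "ay": 0.0, "az": 0.99},
    {"grip": 1.0, "x": 0.85, "y": -0.575, "z": 0.1, "ax": 0.0, "ay": 0.0, "az": 0.99}
  ]
}}

```text
time: 0.45
tool_pos: [0.2705, -0.563, 0.2212]
tcp_rot: [3.141, 0.011, 0.0]
wrist_force: [0.8, 0.6, -0.3]
width: 0.689
grip_force: 0.0
```

>>> {"api": "step_arm", "payload": {
  "series": [
    {"grip": 1.0, "x": 0.512, "y": -0.65, "z": 0.08, "ax": 0.0, "ay": 0.0, "az": 0.585},
    {"grip": 1.0, "x": 0.512, "y": -0.65, "z": 0.08, "ax": 0.0, "ay": 0.0, "az": 0.585},
    {"grip": 1.0, "x": 0.512, "y": -0.65, "z": 0.08, "ax": 0.0, "ay": 0.0, "az": 0.585},
    {"grip": 1.0, "x": 0.512, "y": -0.65, "z": 0.08, "ax": 0.0, "ay": 0.0, "az": 0.585},
    {"grip": 1.0, "x": 0.512, "y": -0.65, "z": 0.08, "ax": 0.0, "ay": 0.0, "az": 0.585},
    {"grip": 1.0, "x": 0.512, "y": -0.65, "z": 0.08, "ax": 0.0, "ay": 0.0, "az": 0.585},
    {"grip": 1.0, "x": 0.512, "y": -0.65, "z": 0.08, "ax": 0.0, "ay": 0.0, "az": 0.585},
    {"grip": 1.0, "x": 0.512, "y": -0.65, "z": 0.08, "ax": 0.0, "ay": 0.0, "az": 0.585},
    {"grip": 1.0, "x": 0.512, "y": -0.65, "z": 0.08, "ax": 0.0, "ay": 0.0, "az": 0.585},
    {"grip": 1.0, "x": 0.512, "y": -0.65, "z": 0.08, "ax": 0.0, "ay": 0.0, "az": 0.585}
  ]
}}

```text
time: 1.45
tool_pos: [0.5227, -0.2314, 0.1811]
tcp_rot: [-3.109, 0.448, 0.001]
wrist_force: [-0.7, -0.0, -0.2]
width: -0.0
grip_force: 0.0
```

```bash
python3 -c "
from h import *
R=where();s=bot.read_state()
d=L(-.012,0,.097)-s['tool_pos'];print((R.T@d/.5).round(4))"
```

```text
t 1.45 local mm [-14.6   4.  181.1] tool yaw-counter yaw deg 0.61 z [-0.     0.001 -1.   ] F [-0.7 -0.  -0.2] -0.0004817950538706756
[0.0053 0.0082 0.1681]
```

>>> {"api": "step_arm", "payload": {
  "series": [
    {"grip": 1.0, "x": 0.005, "y": 0.008, "z": 0.06, "az": 0.02},
    {"grip": 1.0, "x": 0.005, "y": 0.008, "z": 0.11, "az": 0.02},
    {"grip": 1.0, "x": 0.005, "y": 0.008, "z": 0.14, "az": 0.02},
    {"grip": 1.0, "x": 0.005, "y": 0.008, "z": 0.168, "az": 0.02},
    {"grip": 1.0, "x": 0.005, "y": 0.008, "z": 0.168, "az": 0.02}
  ]
}}

```text
validation failed for argument at $.se...
```

```bash
python3 -c "
from h import *
R=where()
s=imaging.read_camera('side');t=imaging.read_camera('top')
cv2.imwrite('pics/in1.png',np.hstack([crop(t,340,165,100,100,4),crop(s,292,130,100,100,4)]))"
```

```text
t 1.45 local mm [-14.6   4.  181.1] tool yaw-counter yaw deg 0.61 z [-0.     0.001 -1.   ] F [-0.7 -0.  -0.2] -0.0004817950538706756
```

View pics/in1.png

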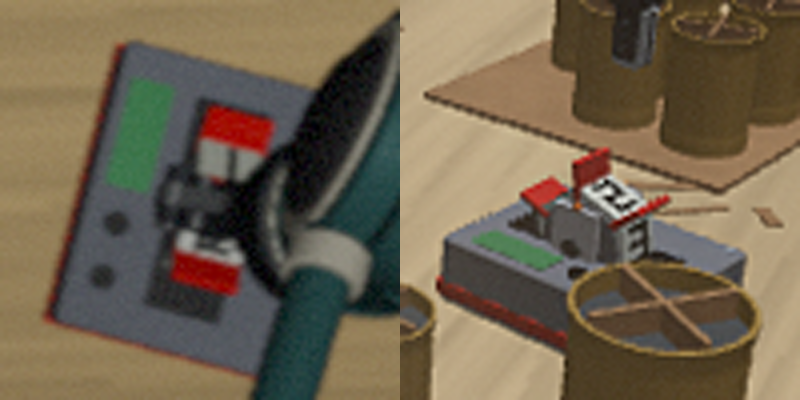

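The refused calls left out ax and ay, so every row needs all seven numbers. The picture shows the closed fingers above the wheel (tip at crop (635,60) in the side view), with the wheel unchanged. Descending now.

>>> {"api": "step_arm", "payload": {
  "series": [
    {"grip": 1.0, "x": 0.005, "y": 0.008, "z": 0.06, "ax": 0.0, "ay": 0.0, "az": 0.02},
    {"grip": 1.0, "x": 0.005, "y": 0.008, "z": 0.11, "ax": 0.0, "ay": 0.0, "az": 0.02},
    {"grip": 1.0, "x": 0.005, "y": 0.008, "z": 0.14, "ax": 0.0, "ay": 0.0, "az": 0.02},
    {"grip": 1.0, "x": 0.005, "y": 0.008, "z": 0.168, "ax": 0.0, "ay": 0.0, "az": 0.02},
    {"grip": 1.0, "x": 0.005, "y": 0.008, "z": 0.168, "ax": 0.0, "ay": 0.0, "az": 0.02}
  ]
}}

```text
time: 2.05
tool_pos: [0.5209, -0.2386, 0.0955]
tcp_rot: [-3.105, 0.473, 0.006]
wrist_force: [-0.5, -0.5, -0.8]
width: 0.0
grip_force: 0.0
```

```bash
python3 -c "
from h import *
R=where()
s=imaging.read_camera('side')
cv2.imwrite('pics/in2.png',crop(s,292,130,100,100,5))"
```

```text
t 2.05 local mm [-14.2  -3.4  95.5] tool yaw-counter yaw deg -0.3 z [-0.003  0.002 -1.   ] F [-0.5 -0.5 -0.8] 0.0001705495035493031
```

View pics/in2.png

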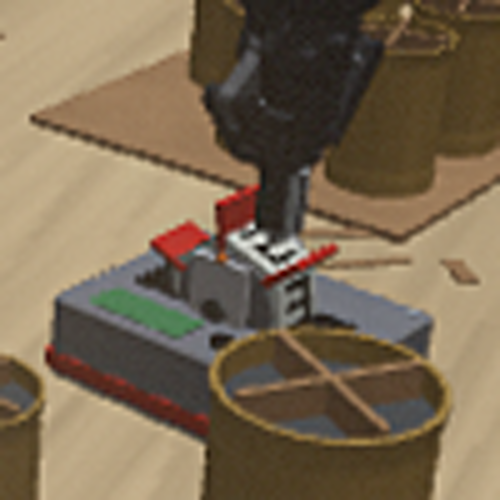

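The fingertip is down behind the rib between 1 and 2 (crop (280,230)) and the forces are about zero. Now pushing slowly towards +x.

>>> {"api": "step_arm", "payload": {
  "series": [
    {"grip": 1.0, "x": 0.01, "y": -0.006, "z": -0.002, "ax": 0.0, "ay": 0.0, "az": 0.0},
    {"grip": 1.0, "x": 0.02, "y": -0.006, "z": -0.002, "ax": 0.0, "ay": 0.0, "az": 0.0},
    {"grip": 1.0, "x": 0.03, "y": -0.006, "z": -0.002, "ax": 0.0, "ay": 0.0, "az": 0.0},
    {"grip": 1.0, "x": 0.04, "y": -0.006, "z": -0.002, "ax": 0.0, "ay": 0.0, "az": 0.0},
    {"grip": 1.0, "x": 0.05, "y": -0.006, "z": -0.002, "ax": 0.0, "ay": 0.0, "az": 0.0},
    {"grip": 1.0, "x": 0.06, "y": -0.006, "z": -0.002, "ax": 0.0, "ay": 0.0, "az": 0.0},
    {"grip": 1.0, "x": 0.06, "y": -0.006, "z": -0.002, "ax": 0.0, "ay": 0.0, "az": 0.0}
  ]
}}

```text
time: 2.8
tool_pos: [0.5533, -0.2449, 0.0988]
tcp_rot: [3.106, -0.471, 0.002]
wrist_force: [0.3, 0.3, -0.2]
width: 0.002
grip_force: 0.0
```

```bash
python3 -c "
from h import *
R=where()
s=imaging.read_camera('side')
cv2.imwrite('pics/in3.png',crop(s,292,130,100,100,5))"
```

```text
t 2.8 local mm [18.7  0.  98.8] tool yaw-counter yaw deg -0.22 z [ 0.001 -0.    -1.   ] F [ 0.3  0.3 -0.2] 0.0017282975031966304
```

View pics/in3.png

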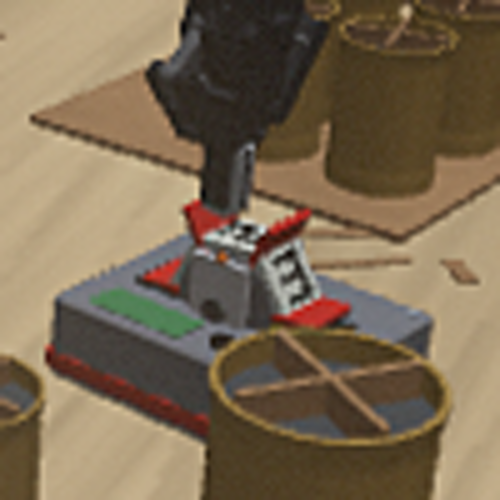

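The wheel turned as expected: the 2 is just past the top, a rib leans away at crop (200,215), and the next rib leans back at (290,235). Now I lift, go back behind the next rib and push again.

>>> {"api": "step_arm", "payload": {
  "series": [
    {"grip": 1.0, "x": 0.0, "y": 0.0, "z": -0.07, "ax": 0.0, "ay": 0.0, "az": 0.0},
    {"grip": 1.0, "x": -0.06, "y": 0.0, "z": -0.07, "ax": 0.0, "ay": 0.0, "az": 0.0},
    {"grip": 1.0, "x": -0.13, "y": 0.0, "z": -0.07, "ax": 0.0, "ay": 0.0, "az": 0.0},
    {"grip": 1.0, "x": -0.13, "y": 0.0, "z": -0.07, "ax": 0.0, "ay": 0.0, "az": 0.0},
    {"grip": 1.0, "x": -0.13, "y": 0.0, "z": -0.03, "ax": 0.0, "ay": 0.0, "az": 0.0},
    {"grip": 1.0, "x": -0.13, "y": 0.0, "z": 0.002, "ax": 0.0, "ay": 0.0, "az": 0.0},
    {"grip": 1.0, "x": -0.13, "y": 0.0, "z": 0.002, "ax": 0.0, "ay": 0.0, "az": 0.0},
    {"grip": 1.0, "x": -0.12, "y": 0.0, "z": 0.002, "ax": 0.0, "ay": 0.0, "az": 0.0},
    {"grip": 1.0, "x": -0.105, "y": 0.0, "z": 0.002, "ax": 0.0, "ay": 0.0, "az": 0.0},
    {"grip": 1.0, "x": -0.09, "y": 0.0, "z": 0.002, "ax": 0.0, "ay": 0.0, "az": 0.0},
    {"grip": 1.0, "x": -0.08, "y": 0.0, "z": 0.002, "ax": 0.0, "ay": 0.0, "az": 0.0},
    {"grip": 1.0, "x": -0.07, "y": 0.0, "z": 0.002, "ax": 0.0, "ay": 0.0, "az": 0.0}
  ]
}}

```text
time: 4.05
tool_pos: [0.5198, -0.2345, 0.098]
tcp_rot: [3.106, -0.471, 0.001]
wrist_force: [-0.4, -0.1, 1.1]
width: -0.001
grip_force: 0.5
```

```bash
python3 -c "
from h import *
R=where()"
```

```text
t 4.05 local mm [-16.5   0.1  98. ] tool yaw-counter yaw deg -0.22 z [ 0.001 -0.    -1.   ] F [-0.4 -0.1  1.1] -0.0011597693862336407
```

>>> {"api": "step_arm", "payload": {
  "series": [
    {"grip": 1.0, "x": 0.01, "y": 0.0, "z": 0.0, "ax": 0.0, "ay": 0.0, "az": 0.0},
    {"grip": 1.0, "x": 0.02, "y": 0.0, "z": 0.0, "ax": 0.0, "ay": 0.0, "az": 0.0},
    {"grip": 1.0, "x": 0.03, "y": 0.0, "z": 0.0, "ax": 0.0, "ay": 0.0, "az": 0.0},
    {"grip": 1.0, "x": 0.04, "y": 0.0, "z": 0.0, "ax": 0.0, "ay": 0.0, "az": 0.0},
    {"grip": 1.0, "x": 0.05, "y": 0.0, "z": 0.0, "ax": 0.0, "ay": 0.0, "az": 0.0},
    {"grip": 1.0, "x": 0.06, "y": 0.0, "z": 0.0, "ax": 0.0, "ay": 0.0, "az": 0.0},
    {"grip": 1.0, "x": 0.068, "y": 0.0, "z": 0.0, "ax": 0.0, "ay": 0.0, "az": 0.0},
    {"grip": 1.0, "x": 0.068, "y": 0.0, "z": 0.0, "ax": 0.0, "ay": 0.0, "az": 0.0},
    {"grip": 1.0, "x": 0.068, "y": 0.0, "z": -0.04, "ax": 0.0, "ay": 0.0, "az": 0.0},
    {"grip": 1.0, "x": 0.068, "y": 0.0, "z": -0.07, "ax": 0.0, "ay": 0.0, "az": 0.0}
  ]
}}

```text
time: 5.05
tool_pos: [0.5517, -0.2444, 0.1333]
tcp_rot: [3.106, -0.471, 0.001]
wrist_force: [-0.3, -0.7, -0.5]
width: 0.003
grip_force: 0.0
```

```bash
python3 -c "
from h import *
R=where()
s=imaging.read_camera('side')
cv2.imwrite('pics/in4.png',crop(s,292,130,100,100,5))"
```

```text
t 5.05 local mm [ 16.9   0.  133.3] tool yaw-counter yaw deg -0.23 z [ 0.001 -0.    -1.   ] F [-0.3 -0.7 -0.5] 0.0027973188173374803
```

View pics/in4.png

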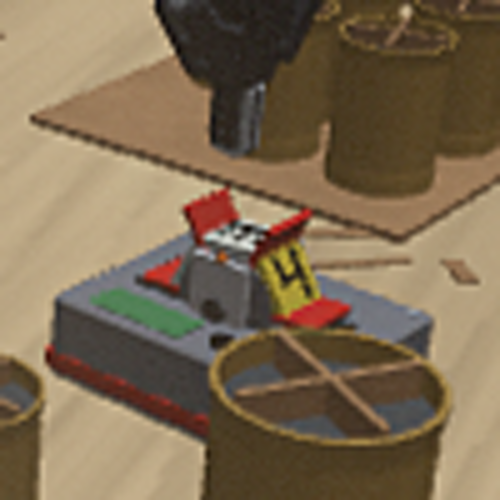

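The 3 is now nearly on top and the yellow 4 faces the robot at crop (288,275). For the last stroke I'll stop a little short, then check.

>>> {"api": "step_arm", "payload": {
  "series": [
    {"grip": 1.0, "x": -0.06, "y": 0.0, "z": 0.0, "ax": 0.0, "ay": 0.0, "az": 0.0},
    {"grip": 1.0, "x": -0.125, "y": 0.0, "z": 0.0, "ax": 0.0, "ay": 0.0, "az": 0.0},
    {"grip": 1.0, "x": -0.125, "y": 0.0, "z": 0.0, "ax": 0.0, "ay": 0.0, "az": 0.0},
    {"grip": 1.0, "x": -0.125, "y": 0.0, "z": 0.04, "ax": 0.0, "ay": 0.0, "az": 0.0},
    {"grip": 1.0, "x": -0.125, "y": 0.0, "z": 0.072, "ax": 0.0, "ay": 0.0, "az": 0.0},
    {"grip": 1.0, "x": -0.125, "y": 0.0, "z": 0.072, "ax": 0.0, "ay": 0.0, "az": 0.0},
    {"grip": 1.0, "x": -0.11, "y": 0.0, "z": 0.072, "ax": 0.0, "ay": 0.0, "az": 0.0},
    {"grip": 1.0, "x": -0.1, "y": 0.0, "z": 0.072, "ax": 0.0, "ay": 0.0, "az": 0.0},
    {"grip": 1.0, "x": -0.09, "y": 0.0, "z": 0.072, "ax": 0.0, "ay": 0.0, "az": 0.0},
    {"grip": 1.0, "x": -0.08, "y": 0.0, "z": 0.072, "ax": 0.0, "ay": 0.0, "az": 0.0},
    {"grip": 1.0, "x": -0.07, "y": 0.0, "z": 0.072, "ax": 0.0, "ay": 0.0, "az": 0.0},
    {"grip": 1.0, "x": -0.06, "y": 0.0, "z": 0.072, "ax": 0.0, "ay": 0.0, "az": 0.0}
  ]
}}

```text
time: 6.3
tool_pos: [0.5233, -0.2356, 0.0968]
tcp_rot: [3.106, -0.471, 0.001]
wrist_force: [-1.5, 0.5, 1.4]
width: 0.0
grip_force: 0.5
```

>>> {"api": "step_arm", "payload": {
  "series": [
    {"grip": 1.0, "x": 0.008, "y": 0.0, "z": 0.0, "ax": 0.0, "ay": 0.0, "az": 0.0},
    {"grip": 1.0, "x": 0.016, "y": 0.0, "z": 0.0, "ax": 0.0, "ay": 0.0, "az": 0.0},
    {"grip": 1.0, "x": 0.024, "y": 0.0, "z": 0.0, "ax": 0.0, "ay": 0.0, "az": 0.0},
    {"grip": 1.0, "x": 0.032, "y": 0.0, "z": 0.0, "ax": 0.0, "ay": 0.0, "az": 0.0},
    {"grip": 1.0, "x": 0.038, "y": 0.0, "z": 0.0, "ax": 0.0, "ay": 0.0, "az": 0.0},
    {"grip": 1.0, "x": 0.038, "y": 0.0, "z": 0.0, "ax": 0.0, "ay": 0.0, "az": 0.0},
    {"grip": 1.0, "x": 0.038, "y": 0.0, "z": 0.0, "ax": 0.0, "ay": 0.0, "az": 0.0}
  ]
}}

```text
time: 7.0
tool_pos: [0.5413, -0.2412, 0.0968]
tcp_rot: [3.106, -0.471, 0.002]
wrist_force: [0.7, -0.2, 0.2]
width: -0.004
grip_force: 0.0
```

```bash
python3 -c "
from h import *
R=where()"
```

```text
t 7.0 local mm [ 6.1  0.  96.8] tool yaw-counter yaw deg -0.23 z [ 0.001 -0.    -1.   ] F [ 0.7 -0.2  0.2] -0.0041661634556825556
```

>>> {"api": "step_arm", "payload": {
  "series": [
    {"grip": 1.0, "x": 0.0, "y": 0.0, "z": -0.07, "ax": 0.0, "ay": 0.0, "az": 0.0},
    {"grip": 1.0, "x": 0.0, "y": 0.0, "z": -0.16, "ax": 0.0, "ay": 0.0, "az": 0.0},
    {"grip": 1.0, "x": 0.0, "y": 0.0, "z": -0.24, "ax": 0.0, "ay": 0.0, "az": 0.0},
    {"grip": 1.0, "x": 0.0, "y": 0.4, "z": -0.24, "ax": 0.0, "ay": 0.0, "az": 0.0},
    {"grip": 1.0, "x": 0.0, "y": 0.4, "z": -0.24, "ax": 0.0, "ay": 0.0, "az": 0.0},
    {"grip": 1.0, "x": 0.0, "y": 0.4, "z": -0.24, "ax": 0.0, "ay": 0.0, "az": 0.0},
    {"grip": 1.0, "x": 0.0, "y": 0.4, "z": -0.24, "ax": 0.0, "ay": 0.0, "az": 0.0},
    {"grip": 1.0, "x": 0.0, "y": 0.4, "z": -0.24, "ax": 0.0, "ay": 0.0, "az": 0.0}
  ]
}}

```text
time: 7.8
tool_pos: [0.4794, -0.438, 0.217]
tcp_rot: [3.101, -0.479, 0.002]
wrist_force: [0.8, -0.6, -0.1]
width: -0.003
grip_force: 0.0
```

```bash
cat > look.py <<'E'
import sys
from h import *
where()
t=imaging.read_camera('top');s=imaging.read_camera('side')
cv2.imwrite(f'pics/{sys.argv[1]}.png',np.hstack([crop(t,340,165,100,100,4),crop(s,292,130,100,100,4)]))
hsv=cv2.cvtColor(t['img'],cv2.COLOR_RGB2HSV)
m=cv2.inRange(hsv,(22,120,60),(35,255,255)); m[:170]=0;m[260:]=0;m[:,:345]=0;m[:,435:]=0
# extent of yellow flat along counter x, top-lit plane at flat height
v,u=np.nonzero(m); P=np.array([ray(t,a,b,.09)-C for a,b in zip(u,v)])
x=P@AX*1000; print('yellow n',len(x),'x centroid',x.mean().round(2),'range',np.percentile(x,[3,97]).round(1))
r=cv2.inRange(hsv,(0,150,60),(6,255,255))|cv2.inRange(hsv,(174,150,60),(180,255,255)); r[:170]=0;r[260:]=0;r[:,:345]=0;r[:,435:]=0
v,u=np.nonzero(r); P=np.array([ray(t,a,b,.1)-C for a,b in zip(u,v)])
k=(abs(P@AY)<.018); x=P[k]@AX*1000; print('red hist',[(int(a),int(b)) for a,b in zip(*np.histogram(x,np.arange(-64,66,4))[::-1]) if b])
# predicted apparent x on those planes
ap=lambda X,z:(ray(t,*proj(t,X),z)-C)@AX*1000
for d in(-20,-15,-10,-5,0,5,10):
    a=np.radians(d); e=[ap(wheel(rr,a+sg*b),.1).round(1) for sg in(-1,1) for rr,b in((.056,np.pi/6),)]
    print(d,'flat centre',ap(wheel(.034,a),.09).round(1),'ribtips',e)
E
python3 look.py fin1
```

```text
t 7.8 local mm [   4.4 -206.2  217. ] tool yaw-counter yaw deg -0.54 z [ 0.    -0.004 -1.   ] F [ 0.8 -0.6 -0.1] -0.0028915269221419875
yellow n 276 x centroid -2.44 range [-18.2  13.2]
red hist [(-60, 9), (-56, 26), (-52, 26), (-48, 25), (-44, 26), (-40, 11), (-36, 10), (-32, 32), (-28, 32), (-24, 14), (12, 5), (16, 33), (20, 31), (24, 14), (32, 20), (36, 25), (40, 27), (44, 27), (48, 25)]
-20 flat centre -11.8 ribtips [np.float64(-43.3), np.float64(10.9)]
-15 flat centre -8.9 ribtips [np.float64(-39.8), np.float64(15.6)]
-10 flat centre -5.9 ribtips [np.float64(-36.1), np.float64(20.1)]
-5 flat centre -3.0 ribtips [np.float64(-32.0), np.float64(24.4)]
0 flat centre 0.0 ribtips [np.float64(-27.7), np.float64(28.5)]
5 flat centre 3.0 ribtips [np.float64(-23.2), np.float64(32.3)]
10 flat centre 5.9 ribtips [np.float64(-18.5), np.float64(35.9)]
```

View pics/fin1.png

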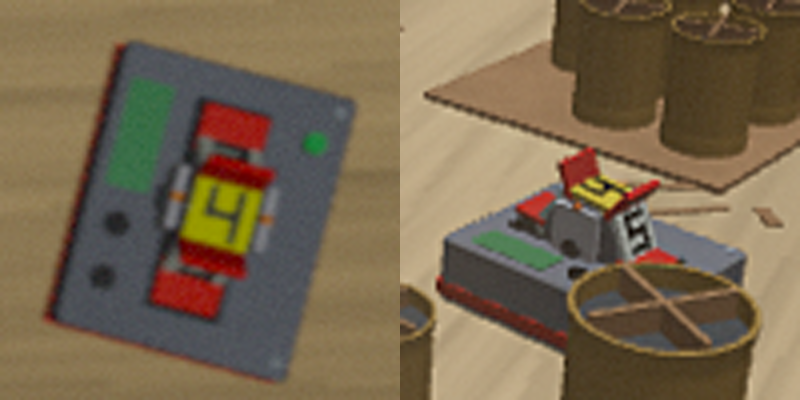

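The yellow 4 is on top but tilted slightly back towards the robot. Its top-crop centre is (221,213) and the pointers are at (181,197) and (264,219). The rib symmetry suggests it's about 5° short, so I'll check the pointer marks to confirm the reference line.

```bash
cat > ptr.py <<'E'
from h import *
t=imaging.read_camera('top');hsv=cv2.cvtColor(t['img'],cv2.COLOR_RGB2HSV).astype(int)
for sy in(1,-1):
    u,v=proj(t,L(0,sy*.0245,.086)); best=[]
    for a in range(int(u)-4,int(u)+6):
        for b in range(int(v)-6,int(v)+7):
            h,s,w=hsv[b,a]; p=ray(t,a,b,.086)-C
            if 4<=h<=20 and s>80 and abs(abs(p@AY)-.0245)<.006: best.append((p@AX*1000,p@AY*1000,s))
    B=np.array(best); print(sy,len(B),np.average(B[:,:2],axis=0,weights=B[:,2]).round(2) if len(B) else '')
E
python3 ptr.py
```

```text
1 11 [ 1.02 22.64]
-1 6 [  1.16 -24.63]
```

>>> {"api": "step_arm", "payload": {
  "series": [
    {"grip": 1.0, "x": -0.02, "y": -0.4, "z": 0.0, "ax": 0.0, "ay": 0.0, "az": 0.0},
    {"grip": 1.0, "x": -0.02, "y": -0.4, "z": 0.0, "ax": 0.0, "ay": 0.0, "az": 0.0},
    {"grip": 1.0, "x": -0.02, "y": -0.4, "z": 0.0, "ax": 0.0, "ay": 0.0, "az": 0.0},
    {"grip": 1.0, "x": -0.02, "y": -0.4, "z": 0.0, "ax": 0.0, "ay": 0.0, "az": 0.0},
    {"grip": 1.0, "x": -0.02, "y": -0.4, "z": 0.0, "ax": 0.0, "ay": 0.0, "az": 0.0},
    {"grip": 1.0, "x": -0.02, "y": -0.4, "z": 0.16, "ax": 0.0, "ay": 0.0, "az": 0.0},
    {"grip": 1.0, "x": -0.02, "y": -0.4, "z": 0.16, "ax": 0.0, "ay": 0.0, "az": 0.0},
    {"grip": 1.0, "x": -0.02, "y": -0.4, "z": 0.16, "ax": 0.0, "ay": 0.0, "az": 0.0}
  ]
}}

```text
time: 8.75
tool_pos: [0.5275, -0.235, 0.1314]
tcp_rot: [-3.104, 0.467, 0.015]
wrist_force: [-0.2, 0.3, -0.6]
width: -0.0
grip_force: 0.0
```

```bash
python3 -c "
from h import *
R=where()"
```

```text
t 8.75 local mm [ -8.9   2.  131.4] tool yaw-counter yaw deg -0.11 z [-0.009  0.004 -1.   ] F [-0.2  0.3 -0.6] -2.507825005712308e-05
```

>>> {"api": "step_arm", "payload": {
  "series": [
    {"grip": 1.0, "x": 0.0, "y": 0.0, "z": 0.0, "ax": 0.0, "ay": 0.0, "az": 0.0},
    {"grip": 1.0, "x": 0.0, "y": 0.0, "z": 0.0, "ax": 0.0, "ay": 0.0, "az": 0.0},
    {"grip": 1.0, "x": 0.0, "y": 0.0, "z": 0.04, "ax": 0.0, "ay": 0.0, "az": 0.0},
    {"grip": 1.0, "x": 0.0, "y": 0.0, "z": 0.065, "ax": 0.0, "ay": 0.0, "az": 0.0},
    {"grip": 1.0, "x": 0.0, "y": 0.0, "z": 0.08, "ax": 0.0, "ay": 0.0, "az": 0.0},
    {"grip": 1.0, "x": 0.0, "y": 0.0, "z": 0.08, "ax": 0.0, "ay": 0.0, "az": 0.0},
    {"grip": 1.0, "x": 0.0, "y": 0.0, "z": 0.08, "ax": 0.0, "ay": 0.0, "az": 0.0}
  ]
}}

```text
time: 9.45
tool_pos: [0.5315, -0.2383, 0.097]
tcp_rot: [3.106, -0.471, 0.001]
wrist_force: [-0.4, -0.1, 0.5]
width: 0.002
grip_force: 0.0
```

```bash
python3 -c "
from h import *
R=where()"
```

```text
t 9.45 local mm [-4.2  0.  97. ] tool yaw-counter yaw deg -0.24 z [ 0. -0. -1.] F [-0.4 -0.1  0.5] 0.0018299211632987016
```

>>> {"api": "step_arm", "payload": {
  "series": [
    {"grip": 1.0, "x": 0.01, "y": 0.0, "z": 0.0, "ax": 0.0, "ay": 0.0, "az": 0.0},
    {"grip": 1.0, "x": 0.018, "y": 0.0, "z": 0.0, "ax": 0.0, "ay": 0.0, "az": 0.0},
    {"grip": 1.0, "x": 0.023, "y": 0.0, "z": 0.0, "ax": 0.0, "ay": 0.0, "az": 0.0},
    {"grip": 1.0, "x": 0.027, "y": 0.0, "z": 0.0, "ax": 0.0, "ay": 0.0, "az": 0.0},
    {"grip": 1.0, "x": 0.03, "y": 0.0, "z": 0.0, "ax": 0.0, "ay": 0.0, "az": 0.0},
    {"grip": 1.0, "x": 0.03, "y": 0.0, "z": 0.0, "ax": 0.0, "ay": 0.0, "az": 0.0},
    {"grip": 1.0, "x": 0.03, "y": 0.0, "z": 0.0, "ax": 0.0, "ay": 0.0, "az": 0.0}
  ]
}}

```text
time: 10.15
tool_pos: [0.5457, -0.2425, 0.0965]
tcp_rot: [-3.106, 0.471, -0.0]
wrist_force: [-1.1, 0.3, -0.2]
width: 0.001
grip_force: 0.2
```

```bash
python3 -c "
from h import *
R=where()"
```

```text
t 10.15 local mm [10.6  0.1 96.5] tool yaw-counter yaw deg -0.23 z [ 0.  0. -1.] F [-1.1  0.3 -0.2] 0.0013029948916955178
```

>>> {"api": "step_arm", "payload": {
  "series": [
    {"grip": 1.0, "x": -0.01, "y": 0.0, "z": 0.0, "ax": 0.0, "ay": 0.0, "az": 0.0},
    {"grip": 1.0, "x": -0.01, "y": 0.0, "z": -0.07, "ax": 0.0, "ay": 0.0, "az": 0.0},
    {"grip": 1.0, "x": -0.01, "y": 0.0, "z": -0.16, "ax": 0.0, "ay": 0.0, "az": 0.0},
    {"grip": 1.0, "x": -0.01, "y": 0.0, "z": -0.24, "ax": 0.0, "ay": 0.0, "az": 0.0},
    {"grip": 1.0, "x": -0.01, "y": 0.4, "z": -0.24, "ax": 0.0, "ay": 0.0, "az": 0.0},
    {"grip": 1.0, "x": -0.01, "y": 0.4, "z": -0.24, "ax": 0.0, "ay": 0.0, "az": 0.0},
    {"grip": 1.0, "x": -0.01, "y": 0.4, "z": -0.24, "ax": 0.0, "ay": 0.0, "az": 0.0},
    {"grip": 1.0, "x": -0.01, "y": 0.4, "z": -0.24, "ax": 0.0, "ay": 0.0, "az": 0.0},
    {"grip": 1.0, "x": -0.01, "y": 0.4, "z": -0.24, "ax": 0.0, "ay": 0.0, "az": 0.0}
  ]
}}

```text
time: 11.05
tool_pos: [0.4791, -0.4377, 0.2168]
tcp_rot: [3.101, -0.479, 0.001]
wrist_force: [0.1, 0.6, 0.0]
width: -0.003
grip_force: 0.0
```

```bash
python3 look.py fin2; python3 ptr.py
```

```text
t 11.05 local mm [   4.  -206.   216.8] tool yaw-counter yaw deg -0.54 z [-0.    -0.003 -1.   ] F [0.1 0.6 0. ] -0.002853331814378068
yellow n 277 x centroid -0.04 range [-15.7  15.6]
red hist [(-60, 11), (-56, 27), (-52, 26), (-48, 26), (-44, 26), (-40, 13), (-32, 15), (-28, 31), (-24, 33), (-20, 5), (16, 16), (20, 32), (24, 31), (28, 18), (32, 20), (36, 25), (40, 27), (44, 27), (48, 24)]
-20 flat centre -11.8 ribtips [np.float64(-43.3), np.float64(10.9)]
-15 flat centre -8.9 ribtips [np.float64(-39.8), np.float64(15.6)]
-10 flat centre -5.9 ribtips [np.float64(-36.1), np.float64(20.1)]
-5 flat centre -3.0 ribtips [np.float64(-32.0), np.float64(24.4)]
0 flat centre 0.0 ribtips [np.float64(-27.7), np.float64(28.5)]
5 flat centre 3.0 ribtips [np.float64(-23.2), np.float64(32.3)]
10 flat centre 5.9 ribtips [np.float64(-18.5), np.float64(35.9)]
1 11 [ 1.01 22.69]
-1 7 [  1.37 -24.42]
```

View pics/fin2.png

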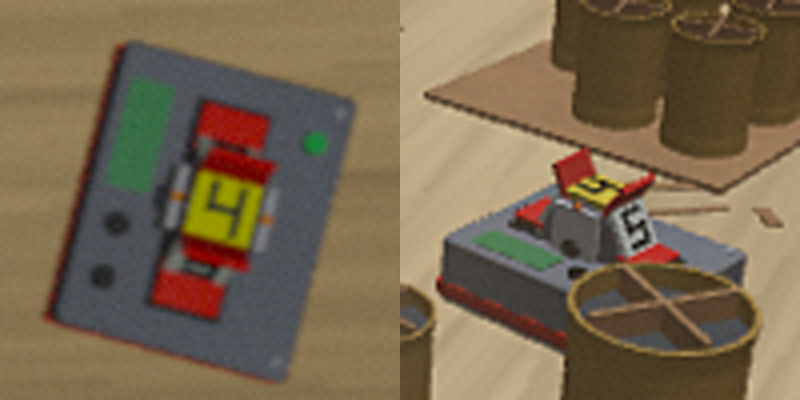

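In the top crop the yellow 4 is centred at (224,210), between the pointers at (181,197) and (264,219). The ribs are symmetric about it, and the yellow centroid is within about 1 mm (1–2°) of the pointer line. The arm is clear of everything, and it never went near the tin or the blue counter, so I'm handing in.

```bash
python3 -c "
from workcell import bot
print(bot.finish_job())"
```

```text
the job is handed in; nothing more can be done
None
```

I rolled the red wheel until the yellow 4 was on top, within about 1–2° of the orange pointers by the camera, and handed the job in at about 11 s with the arm clear; the arm never went near the blue counter or the tin.

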